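Unscrew the star projector's lens ring by two counted turns

ROBOT

A 7-joint arm with a two-finger parallel gripper is mounted at the origin on the work surface. World frame = base frame: x ahead of the robot, y to its left, z up, the work surface at z = 0. Lengths are in m, angles in degrees, forces in N, time in s.
With the tool pointing down it reaches from about 0.4 to 0.75 m from the base axis. Payload 19.5 kg.
Tool frame: the origin (TCP) lies between the finger pads; the fingertips stand 11 mm ahead of it and the grasp point (between the pads) lies 8 mm behind it; z points along the fingers, y is the line along which they close (so a half turn about z gives the same grasp; the last joint's range is limited). The gripper opens to 85 mm and grips with 20 to 120 N. Pads are 22 mm wide; open, the fingers measure 114 mm over their backs; the gripper's body (76 mm by 85 mm) begins 54 mm behind the grasp point. The pads swing forward as they close: fully open they stand 13 mm farther back than shut.
Start: joints at [72.038, 40.479, -1.581, 85.061, 1.261, 54.483, -4.326], TCP at [0.154, -0.554, 0.22] pointing down, gripper open.
Joint ranges: [-155.06, 155.06], [-18.47, 123.98], [-90, 86.84], [0, 140.48], [-83.41, 263.41], [0, 116], [-161.91, 161.91]. Speed limits (degrees/s): [108.29, 108.29, 147.25, 147.25, 172.46, 172.46, 172.46].

INTERFACE

Orientations are given as a 3x3 rotation matrix whose columns are the frame's x, y, z axes.
In Python, from station import sense, grab_frame, calibration, close_job gives the robot as it stands.
- The arm moves only by the tool move_arm, never from a script. Its argument "series" is a list of rows, each an object of numbers: "x", "y", "z": the shift along the tool's x, y, z in mm; "wx", "wy", "wz": the turn, a rotation vector about the tool's x, y, z in degrees; "jaw": the opening, from -1 (shut) to 1 (fully open), so that 0 is half open. In form: [{"x": .., "y": .., "z": .., "wx": .., "wy": .., "wz": .., "jaw": ..}, ...]. A call has 1 to 10 rows; each row is the pose to reach, as a shift and turn from the pose commanded when the call began, along the tool's axes at that moment; what a row does not reach only later rows make up. A row lasts 1/10 s, in which the tool goes at most 50 mm and 8.59 degrees, less where a joint would pass 70% of its speed; a pose out of reach is approached as far as the arm can. A call with a gripper value outside its range is refused whole. The fingers move at their own pace and stop on an object; the grip force is fixed at half the most. Time passes only in rows, so rows that repeat a pose let the fingers close. It gives the time, the measured TCP pose, the force, the opening and the grip force at its end, in the units of the state.
- sense(): the state, without advancing time (a new reading comes with each control period).
- grab_frame(name): name is "scene" or "side" or "wrist"; returns (picture, depth): 400x640x3 uint8, blue, green, red; 400x640 float32, m along the optical axis (not along the pixel's ray), 0 where there is no reading.
- calibration(name): a dict with "mtx" (3x3 intrinsics, pixels), "k1" (the pictures are not rectified: a ray, as slopes to the right and down, at radius r is drawn at 1 + k1 r^2 times it, then the intrinsics apply), "eye" and "attitude" of the camera in the world. Camera axes: x right, y down, z forward; pixel columns grow to the right and rows downward; lengths in m; the calibration is good to about 2 mm. A picture is of the moment at which its call begins: read the wrist's pose just before it. calibration takes no time and is no camera call; for the wrist camera it gives the pose at the moment of the call.
- close_job(): hands the job in; it is judged then, once.
The state is a dict: "t": time; "joint_positions": joint angles; "qd": joint speeds; "joint_efforts": joint torques, N m; "position": TCP position; "tcp_rot": TCP orientation; "force": force on the tool from outside, world axes, zero at the start; "wrist_torque": the same for the moment, N m; "gripper_width": finger opening in m; "gripper_force": force on a finger pad.
Only numpy, scipy, OpenCV 4.12 (cv2) and the standard library are available. Lean on these libraries where they do the work, as an engineer would, in place of code of your own. Each camera call takes 0.05 s, during which the arm holds its last target. There are 200 camera calls.

TASK

Loosen the star projector's knurled lens ring by rolling a fingertip round its outer edge, anticlockwise seen from above: bring the ring's red dot round to the white pointer, then count two more full turns and stop with the dot at the pointer again. Use a fingertip or the outside of the fingers only, keep off the lens inside the ring, leave the remotes, the piggy bank and the clear box as they are, and finish with the hand clear.

Things in the scene. Friction and masses are not known exactly. Their poses are not given: they have to be found in the camera images.
- projector: White round star projector, lens facing straight up, fixed to the shelf. Origin: centre of its underside, on the ring's axis; z up. Its x axis points from the ring's axis towards the white pointer. Foot 128 mm across and 18 mm high, narrowing to a drum 92 mm across (from 30 mm to 76 mm height) under the ring.
- ring_centre (a point): Centre of the knurled ring, on its upright axis, half-way up it (90 mm above the shelf). Dark steel, 108 mm across over its 36 upright ribs (3 mm proud; too wide to pinch), 24 mm tall, from 78 to 102 mm above the shelf; nothing stands outside its edge at that height. It turns without rising.
- lens_ring (a joint): Ring angle in rad, growing anticlockwise seen from above (loosening). 0: red dot (12 mm, on the ring's top face, 44.5 mm from the axis) at the white pointer the first time; 12.57: two full turns later. Starts at -2.6 to -0.8 (dot that far clockwise of the pointer). Stops at -2.9 (tight) and 15.5. Light even drag, 0.04 N m (under 1 N at the rim); stays where left.
- lens: Fixed lens inside the ring, not to be touched: black bezel 75 mm across and 3 mm thick lying on the ring's level (its underside 102 mm above the shelf; origin there, on the axis) with a glass dome in the middle up to 11 mm above that. The white pointer (13 x 7 mm bar, centred 30.5 mm from the axis) is on the bezel, on the projector's x side.
- remote_a: Black remote control, loose, 165 x 46 x 18 mm, long side along its x; origin at the centre of its underside. Leave alone.
- remote_b: A second black remote control, loose, the same size; origin at the centre of its underside. Leave alone.
- piggy: Orange ceramic piggy bank, loose, about 125 mm long (x), 78 mm wide, 99 mm high; origin under its middle on the shelf. Leave alone.
- acrylic_box: Clear acrylic box with a hinged lid, shut, 120 x 160 x 60 mm and a small knob on the lid, fixed; origin at the centre of its underside. Leave alone.

How it is judged (in metres and radians):
On the way, in this order (a step that is already met when the one before it is completed fails the run):
1. the red dot reaches the white pointer the first time (value of joint lens_ring above -0.3 rad), for 0.1 s.
2. one full turn counted past that (value of joint lens_ring above 5.98 rad), for 0.1 s.
3. second full turn counted (value of joint lens_ring above 12.216 rad), for 0.1 s.
At the end, for the whole second after the job is handed in: The ring rests two full turns anticlockwise past the first meeting of dot and pointer, with the dot within 0.35 rad (20 degrees) of the pointer; both remotes and the piggy bank are within 20 mm of where they began (value of joint lens_ring between 12.216 and 12.916 rad and velocity of joint lens_ring between -0.05 and 0.05 rad/s and distance of each of remote_a, remote_b, piggy from where it was at the start of the episode below 0.02 m); the robot touches nothing.
It fails at once if a remote or the piggy bank was lifted, carried or pushed more than 20 mm (distance of any of remote_a, remote_b, piggy from where it was at the start of the episode above 0.02 m).
It fails at once if the clear box or its lid was pushed or opened (contact force between acrylic_box and the fingers above 3 N or contact force between acrylic_box and the arm above 3 N).
It fails at once if the lens was touched (over 1 N) (contact force between lens and anything else above 1 N).
It also fails if it takes over 64 s, if anything falls off the work surface, if the arm or the gripper's body presses on something with over 40 N, if the wrist force passes 120 N, or if a joint passes its speed limit or range.

## Working session

There is one attempt and no reset: what is moved stays moved. The work goes in short steps, Python scripts to look and compute and a tool call to move; the robot and the scene stay as the last step left them, time stands still between calls to the robot, and variables do not carry over. Pictures are saved under pics/ and viewed, at most 10 in all, crops included, and the job is handed in when it is done.

Besides the shell and the picture viewer there is one more tool, called after "Call:" as a command line: name --argument value ..., lists and objects as JSON in quotes. move_arm: Moves the arm, as the interface text tells. Its arguments: {"type":"object","properties":{"series":{"type":"array"}},"required":["series"]}

```bash
mkdir -p pics; cat > h.py <<'E'
import numpy as np, cv2
from station import sense, grab_frame, calibration, close_job
def to_world(c,u,v,d):
    K=np.array(c["mtx"]);xd=(u-K[0,2])/K[0,0];yd=(v-K[1,2])/K[1,1]
    x,y=xd,yd
    for _ in range(10):
        f=1+c["k1"]*(x*x+y*y);x,y=xd/f,yd/f
    return np.array(c["eye"])+(np.stack([x*d,y*d,d*np.ones_like(x)],-1))@np.array(c["attitude"]).T
def cloud(n):
    c=calibration(n);im,d=grab_frame(n)
    v,u=np.mgrid[0:400,0:640].astype(float)
    return im,d,to_world(c,u,v,d.astype(float)),c
E
python3 - <<'E'
from h import *
print(sense())
for n in("scene","side"):
    im,d,P,c=cloud(n);cv2.imwrite(f"pics/{n}.png",im);np.savez(f"{n}.npz",im=im,d=d,P=P);print(n,c)
E
```

```text
{'t': 0.0, 'joint_positions': array([72.03809953, 40.51078365, -1.58292815, 85.08509326,  1.26090891,
       54.48128884, -4.32679665]), 'qd': array([-0.03496354,  0.01249006, -0.08022642, -0.01860065, -0.02382286,
        0.12803169,  0.02525287]), 'joint_efforts': array([-1.87241239e-03, -8.83210015e+01,  1.23397999e+00, -2.36172312e+01,
        1.68192823e-02,  6.48828805e-03, -2.24006089e-05]), 'position': array([ 0.15429299, -0.55362743,  0.21925601]), 'tcp_rot': array([[ 9.63291960e-01,  2.68455775e-01, -3.10936539e-04],
       [ 2.68455953e-01, -9.63291445e-01,  9.96778649e-04],
       [-3.19315236e-05, -1.04366162e-03, -9.99999455e-01]]), 'force': array([ 0.13522442,  1.20138549, -0.08610307]), 'wrist_torque': array([ 0.02626465, -0.00869104,  0.00977684]), 'gripper_force': 0.0, 'gripper_width': 0.08542813942316273}
scene {'mtx': array([[463.92089901,   0.        , 312.61148501],
       [  0.        , 463.92089901, 196.03267258],
       [  0.        ,   0.        ,   1.        ]]), 'k1': 0.02457907518471818, 'eye': array([ 1.08079174, -0.91783268,  0.80487979]), 'attitude': array([[ 0.89736103,  0.23035152, -0.37640585],
       [ 0.44081475, -0.507771  ,  0.74016955],
       [-0.02062879, -0.83012456, -0.55719626]])}
side {'mtx': array([[368.48846673,   0.        , 319.59530288],
       [  0.        , 368.48846673, 200.248334  ],
       [  0.        ,   0.        ,   1.        ]]), 'k1': 0.002789179787422813, 'eye': array([0.52539171, 0.66734243, 0.7759413 ]), 'attitude': array([[-0.99699987, -0.04664876,  0.06176686],
       [-0.07644552,  0.71856808, -0.69124235],
       [-0.0121381 , -0.69389034, -0.71997838]])}
```

View pics/scene.png

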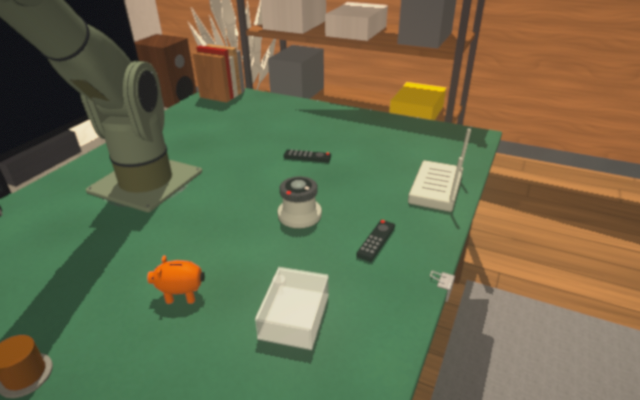

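View pics/side.png

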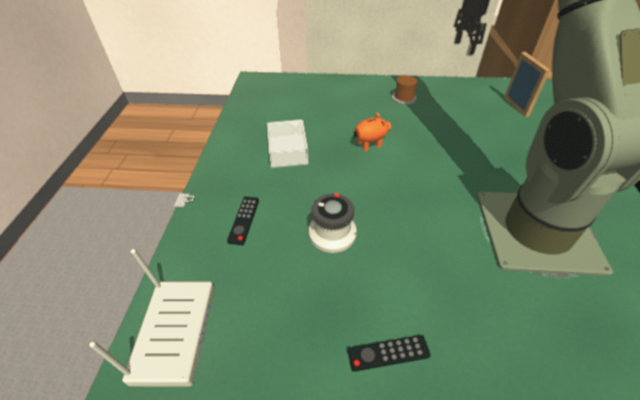

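The projector is at scene (299,200) and side (333,225). The red dot is at scene (290,192) and side (337,196), and the pointer looks to be at scene (308,187) and side (321,205). The piggy, remotes and box are all well away from the ring. Next I'll measure positions from both views.

```bash
python3 - <<'E'
from h import *
from scipy.optimize import least_squares
for n,(u0,u1,v0,v1) in dict(scene=(265,335,170,235),side=(295,370,180,260)).items():
    z=np.load(n+".npz");P=z["P"][v0:v1,u0:u1];im=z["im"][v0:v1,u0:u1].astype(int)
    hsv=cv2.cvtColor(z["im"][v0:v1,u0:u1],cv2.COLOR_BGR2HSV)
    h=P[...,2]; ok=(h>.07)&(h<.12)
    m=ok&(hsv[...,2]<110)
    q=P[m&(h>.094)];print(n,"ring pts",len(q),q.mean(0),q[:,:2].min(0),q[:,:2].max(0), "z pct",np.percentile(P[ok][:,2],[5,50,95]))
    s=P[m&(h>.08)][:,:2]
    f=least_squares(lambda p:np.maximum(np.hypot(*(s-p).T)-.054,0)+0.0,s.mean(0));print(" fit",f.x,f.cost)
    # side wall
    red=(im[...,2]>110)&(im[...,2]>1.7*im[...,1])&(im[...,2]>1.7*im[...,0])&ok
    vv,uu=np.nonzero(red);print(" red",len(vv),uu.mean()+u0,vv.mean()+v0,P[red].mean(0))
    wh=(hsv[...,2]>140)&(hsv[...,1]<70)&(h>.098)&(h<.12)
    for a,b in zip(*np.nonzero(wh)):print("  w",b+u0,a+v0,P[a,b].round(3),im[a,b])
    foot=P[(hsv[...,1]<70)&(h>.008)&(h<.03)];print(" foot",len(foot),foot[:,:2].min(0),foot[:,:2].max(0))
# obstacles
z=np.load("side.npz");P=z["P"]
for nm,(u0,u1,v0,v1) in dict(rA=(345,432,330,372),rB=(225,262,193,247),pig=(350,395,110,152),box=(262,312,115,170)).items():
    q=P[v0:v1,u0:u1].reshape(-1,3);q=q[(q[:,2]>.01)&(q[:,2]<.15)];print(nm,len(q),q.min(0).round(3),q.max(0).round(3))
for n,a in(("scene",(265,335,165,240)),("side",(290,375,175,260))):
    im=np.load(n+".npz")["im"][a[2]:a[3],a[0]:a[1]]
    cv2.imwrite(f"pics/c_{n}.png",cv2.resize(im,(390,400),interpolation=cv2.INTER_CUBIC))
cv2.imwrite("pics/c.png",np.hstack([cv2.imread("pics/c_scene.png"),cv2.imread("pics/c_side.png")]))
E
```

```text
scene ring pts 539 [0.55200441 0.03495505 0.10272787] [ 0.49269035 -0.01208025] [0.59916493 0.09969799] z pct [0.07691672 0.10255675 0.11115331]
 fit [0.54630001 0.04284825] 9.194876182521634e-06
 red 18 288.1111111111111 192.27777777777777 [0.53773797 0.00201957 0.10398361]
  w 296 181 [0.539 0.048 0.115] [125 143 141]
  w 297 181 [0.542 0.048 0.115] [126 144 142]
  w 298 181 [0.544 0.049 0.116] [126 145 142]
  w 299 181 [0.545 0.053 0.113] [127 146 143]
  w 300 181 [0.546 0.058 0.111] [126 145 142]
  w 301 181 [0.548 0.06  0.11 ] [123 141 139]
  w 294 182 [0.533 0.046 0.111] [126 144 141]
  w 295 182 [0.535 0.048 0.111] [129 149 146]
  w 296 182 [0.542 0.042 0.115] [133 152 150]
  w 297 182 [0.545 0.043 0.116] [135 155 152]
  w 299 182 [0.547 0.051 0.112] [136 156 153]
  w 300 182 [0.55  0.05  0.113] [134 154 152]
  w 301 182 [0.552 0.052 0.112] [132 152 149]
  w 302 182 [0.554 0.054 0.112] [128 147 145]
  w 293 183 [0.534 0.038 0.112] [127 145 143]
  w 294 183 [0.537 0.038 0.113] [131 150 147]
  w 295 183 [0.539 0.041 0.112] [133 153 150]
  w 296 183 [0.544 0.038 0.115] [135 155 1
[... 9131 characters left out ...]
 0.109] [155 171 162]
  w 337 211 [0.537 0.06  0.109] [145 162 153]
  w 338 211 [0.535 0.06  0.108] [128 142 135]
  w 330 212 [0.554 0.063 0.107] [134 149 143]
  w 331 212 [0.552 0.063 0.107] [143 157 149]
  w 332 212 [0.549 0.066 0.11 ] [149 161 153]
  w 333 212 [0.547 0.062 0.107] [151 162 153]
  w 334 212 [0.545 0.064 0.109] [146 158 149]
  w 335 212 [0.542 0.064 0.109] [140 154 146]
  w 336 212 [0.54  0.063 0.108] [130 144 138]
 foot 579 [0.48560071 0.01286218] [0.61209815 0.1100587 ]
rA 1865 [0.334 0.318 0.01 ] [0.5   0.398 0.023]
rB 803 [ 0.768 -0.062  0.01 ] [0.821 0.104 0.023]
pig 754 [ 0.378 -0.392  0.01 ] [ 0.501 -0.306  0.101]
box 1617 [ 0.643 -0.39   0.01 ] [ 0.791 -0.209  0.112]
```

View pics/c.png

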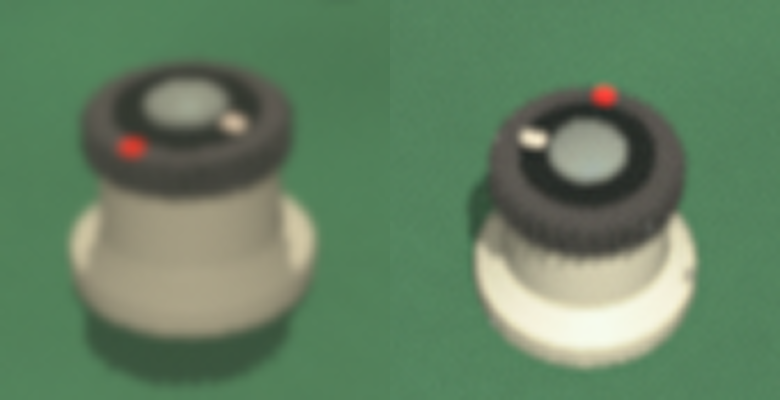

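The measurements agree across both views. The ring centre is about (0.548, 0.0455), with the ring top at 0.103 (0.102 given). The pointer bears about -12° and the dot about -100°, so lens_ring is roughly -1.54 rad. I'll bring the shut fingers over to the -y side, high up, and square the tool with the world axes.

Call:
move_arm --series '[{"x": 30, "y": -22, "wz": 1.6, "jaw": -1}, {"x": 62, "y": -45, "wz": 3.2, "jaw": -1}, {"x": 94, "y": -68, "wz": 4.8, "jaw": -1}, {"x": 126, "y": -91, "wz": 6.4, "jaw": -1}, {"x": 158, "y": -114, "wz": 8, "jaw": -1}, {"x": 190, "y": -137, "wz": 9.6, "jaw": -1}, {"x": 222, "y": -160, "wz": 11.2, "jaw": -1}, {"x": 254, "y": -183, "wz": 12.8, "jaw": -1}, {"x": 286, "y": -206, "wz": 14.4, "jaw": -1}, {"x": 316, "y": -228, "wz": 15.57, "jaw": -1}]'

```text
schema error: expected keys x, y, z, wx, wy, wz, jaw
```

Call:
move_arm --series '[{"x": 30, "y": -22, "z": 0, "wx": 0, "wy": 0, "wz": 1.6, "jaw": -1}, {"x": 62, "y": -45, "z": 0, "wx": 0, "wy": 0, "wz": 3.2, "jaw": -1}, {"x": 94, "y": -68, "z": 0, "wx": 0, "wy": 0, "wz": 4.8, "jaw": -1}, {"x": 126, "y": -91, "z": 0, "wx": 0, "wy": 0, "wz": 6.4, "jaw": -1}, {"x": 158, "y": -114, "z": 0, "wx": 0, "wy": 0, "wz": 8, "jaw": -1}, {"x": 190, "y": -137, "z": 0, "wx": 0, "wy": 0, "wz": 9.6, "jaw": -1}, {"x": 222, "y": -160, "z": 0, "wx": 0, "wy": 0, "wz": 11.2, "jaw": -1}, {"x": 254, "y": -183, "z": 0, "wx": 0, "wy": 0, "wz": 12.8, "jaw": -1}, {"x": 286, "y": -206, "z": 0, "wx": 0, "wy": 0, "wz": 14.4, "jaw": -1}, {"x": 316, "y": -228, "z": 0, "wx": 0, "wy": 0, "wz": 15.57, "jaw": -1}]'

```text
t: 1.1
position: [0.3984, -0.2478, 0.2196]
tcp_rot: [[1.0, -0.001, -0.0], [-0.001, -1.0, 0.0], [-0.0, -0.0, -1.0]]
force: [0.4, -1.3, -0.5]
gripper_width: 0.0001
gripper_force: 0.0
```

Call:
move_arm --series '[{"x": 25, "y": -34, "z": 0, "wx": 0, "wy": 0, "wz": 0, "jaw": -1}, {"x": 50, "y": -68, "z": 0, "wx": 0, "wy": 0, "wz": 0, "jaw": -1}, {"x": 75, "y": -102, "z": 0, "wx": 0, "wy": 0, "wz": 0, "jaw": -1}, {"x": 100, "y": -136, "z": 0, "wx": 0, "wy": 0, "wz": 0, "jaw": -1}, {"x": 125, "y": -170, "z": 0, "wx": 0, "wy": 0, "wz": 0, "jaw": -1}, {"x": 150, "y": -200, "z": 20, "wx": 0, "wy": 0, "wz": 0, "jaw": -1}, {"x": 150, "y": -200, "z": 50, "wx": 0, "wy": 0, "wz": 0, "jaw": -1}, {"x": 150, "y": -200, "z": 85, "wx": 0, "wy": 0, "wz": 0, "jaw": -1}, {"x": 150, "y": -200, "z": 115, "wx": 0, "wy": 0, "wz": 0, "jaw": -1}, {"x": 150, "y": -200, "z": 127, "wx": 0, "wy": 0, "wz": 0, "jaw": -1}]'

```text
t: 2.1
position: [0.5464, -0.0492, 0.0903]
tcp_rot: [[1.0, 0.0, -0.003], [0.0, -1.0, 0.0], [-0.003, -0.0, -1.0]]
force: [1.0, 0.0, 0.8]
gripper_width: 0.0002
gripper_force: 0.0
```

```bash
python3 - <<'E'
from h import *
s=sense();print(s["position"],s["force"],s["joint_positions"])
a=grab_frame("scene")[0][120:250,230:370];b=grab_frame("side")[0][140:270,260:400]
cv2.imwrite("pics/d.png",cv2.resize(np.hstack([a,b]),(800,371),interpolation=cv2.INTER_CUBIC))
E
```

```text
[ 0.54641713 -0.04923144  0.09029647] [1.04380878 0.03080842 0.79326633] [ -1.80608312  49.25780776   6.96775817  98.62019842  -9.75423488
  32.91067381 -79.00723407]
```

View pics/d.png

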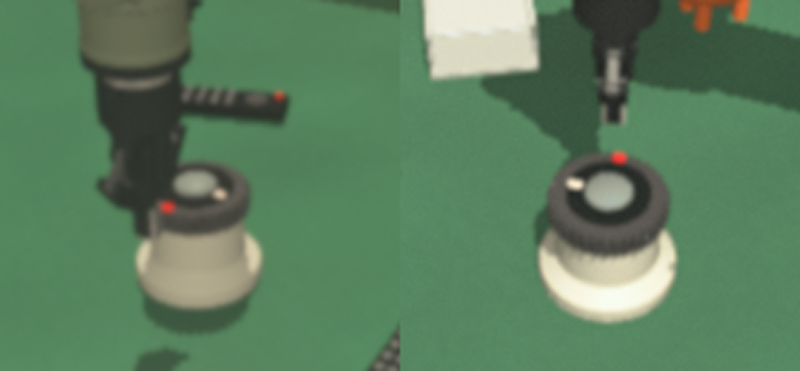

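The hand is at the near-y edge with its tip level with the ring, clear by some 20 mm. The dot is at right-crop (619,158). Now I'll feel for contact.

Call:
move_arm --series '[{"x": 2, "y": -10, "z": 0, "wx": 0, "wy": 0, "wz": 0, "jaw": -1}, {"x": 2, "y": -20, "z": 0, "wx": 0, "wy": 0, "wz": 0, "jaw": -1}, {"x": 2, "y": -26, "z": 0, "wx": 0, "wy": 0, "wz": 0, "jaw": -1}, {"x": 2, "y": -26, "z": 0, "wx": 0, "wy": 0, "wz": 0, "jaw": -1}]'

```text
t: 2.6
position: [0.5498, -0.0219, 0.0933]
tcp_rot: [[1.0, 0.002, 0.001], [0.002, -1.0, 0.001], [0.001, -0.001, -1.0]]
force: [-0.4, 0.3, -0.3]
gripper_width: 0.0003
gripper_force: 0.0
```

Call:
move_arm --series '[{"x": 0, "y": -2, "z": 0, "wx": 0, "wy": 0, "wz": 0, "jaw": -1}, {"x": 0, "y": -4, "z": 0, "wx": 0, "wy": 0, "wz": 0, "jaw": -1}, {"x": 0, "y": -4, "z": 0, "wx": 0, "wy": 0, "wz": 0, "jaw": -1}]'

```text
t: 2.9
position: [0.5496, -0.0193, 0.0928]
tcp_rot: [[1.0, 0.0, 0.0], [0.0, -1.0, 0.0], [0.0, -0.0, -1.0]]
force: [0.1, -0.9, -0.1]
gripper_width: 0.0001
gripper_force: 0.0
```

Call:
move_arm --series '[{"x": 0, "y": -2, "z": 0, "wx": 0, "wy": 0, "wz": 0, "jaw": -1}, {"x": 0, "y": -3, "z": 0, "wx": 0, "wy": 0, "wz": 0, "jaw": -1}, {"x": 0, "y": -3, "z": 0, "wx": 0, "wy": 0, "wz": 0, "jaw": -1}]'

```text
t: 3.2
position: [0.5495, -0.0162, 0.0927]
tcp_rot: [[1.0, 0.0, -0.0], [0.0, -1.0, 0.0], [-0.0, -0.0, -1.0]]
force: [0.2, 1.1, 0.5]
gripper_width: -0.0002
gripper_force: 0.0
```

Call:
move_arm --series '[{"x": 0, "y": -1, "z": 0, "wx": 0, "wy": 0, "wz": 0, "jaw": -1}, {"x": 0, "y": -3, "z": 0, "wx": 0, "wy": 0, "wz": 0, "jaw": -1}, {"x": 0, "y": -3, "z": 0, "wx": 0, "wy": 0, "wz": 0, "jaw": -1}]'

```text
t: 3.5
position: [0.5496, -0.013, 0.0927]
tcp_rot: [[1.0, 0.0, -0.0], [0.0, -1.0, 0.0], [-0.0, -0.0, -1.0]]
force: [0.0, -0.8, 0.1]
gripper_width: -0.0004
gripper_force: 0.0
```

Call:
move_arm --series '[{"x": 0, "y": -1, "z": 0, "wx": 0, "wy": 0, "wz": 0, "jaw": -1}, {"x": 0, "y": -3, "z": 0, "wx": 0, "wy": 0, "wz": 0, "jaw": -1}, {"x": 0, "y": -3, "z": 0, "wx": 0, "wy": 0, "wz": 0, "jaw": -1}]'

```text
t: 3.8
position: [0.5495, -0.01, 0.0927]
tcp_rot: [[1.0, 0.0, -0.0], [0.0, -1.0, 0.0], [-0.0, -0.0, -1.0]]
force: [0.5, -1.0, 0.4]
gripper_width: -0.0002
gripper_force: 0.0
```

```bash
python3 - <<'E'
from h import *
s=sense();print(s["position"],s["force"])
a=grab_frame("scene")[0][140:250,240:350];b=grab_frame("side")[0][150:260,280:390]
cv2.imwrite("pics/e.png",cv2.resize(np.hstack([a,b]),(800,400),interpolation=cv2.INTER_CUBIC))
E
```

```text
[ 0.54953693 -0.01001245  0.09269917] [ 0.45445652 -1.04976084  0.35525337]
```

View pics/e.png

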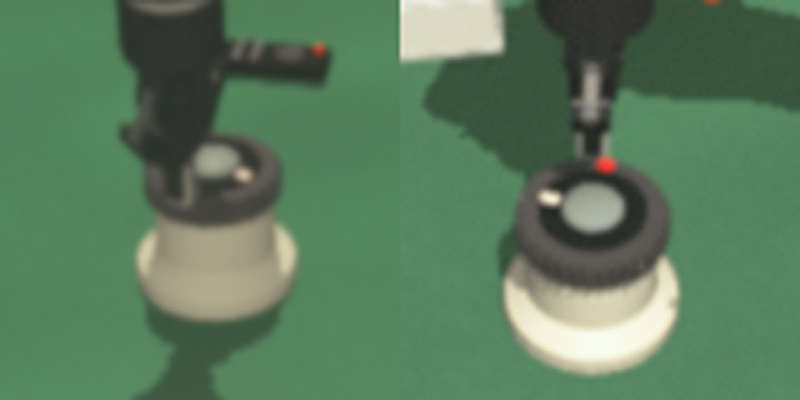

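The tip is at left-crop (180,195), apparently right at the rim's outer face, and the dot is unmoved. I'll check the finger's real thickness from the depth data.

```bash
python3 - <<'E'
from h import *
for n in("scene","side"):
    im,d,P,c=cloud(n);q=P.reshape(-1,3)
    tp=np.array([.5495,-.010])
    for lo,hi in((.04,.078),(.078,.09),(.09,.1),(.1,.115),(.115,.13),(.13,.15),(.15,.17)):
        m=(q[:,2]>lo)&(q[:,2]<hi)&(abs(q[:,0]-tp[0])<.05)&(q[:,1]<.0)&(q[:,1]>-.08)
        m&=np.hypot(q[:,0]-.548,q[:,1]-.0455)>(.056 if hi<.112 else .0)
        if m.sum():print(n,lo,hi,m.sum(),(q[m][:,:2].min(0)-tp).round(4),(q[m][:,:2].max(0)-tp).round(4))
E
```

```text
scene 0.078 0.09 4 [-0.0342 -0.0014] [-0.0027  0.0099]
scene 0.09 0.1 3 [-0.0326 -0.0012] [0.0009 0.0084]
scene 0.1 0.115 29 [-0.03   -0.0133] [0.0257 0.0099]
scene 0.115 0.13 47 [-0.0065 -0.0182] [0.0117 0.0063]
scene 0.13 0.15 37 [-0.0118 -0.018 ] [0.0107 0.0085]
scene 0.15 0.17 81 [-0.0142 -0.0441] [0.0134 0.0088]
side 0.1 0.115 30 [-0.0276  0.0038] [0.019  0.0099]
side 0.115 0.13 9 [-0.0066  0.0048] [0.0114 0.0094]
```

Call:
move_arm --series '[{"x": 0, "y": -1, "z": 0, "wx": 0, "wy": 0, "wz": 0, "jaw": -1}, {"x": 0, "y": -2, "z": 0, "wx": 0, "wy": 0, "wz": 0, "jaw": -1}, {"x": 0, "y": -2, "z": 0, "wx": 0, "wy": 0, "wz": 0, "jaw": -1}]'

```text
t: 4.3
position: [0.5496, -0.0082, 0.0927]
tcp_rot: [[1.0, 0.0, -0.0], [0.0, -1.0, 0.0], [-0.0, -0.0, -1.0]]
force: [0.6, 1.0, 0.2]
gripper_width: -0.0002
gripper_force: 0.0
```

```bash
python3 - <<'E'
from h import *
s=sense();print(s["position"],s["force"])
im,d,P,c=cloud("scene")
tp=s["position"][:2]
m=(abs(P[...,0]-tp[0])<.016)&(P[...,1]<-.006)&(P[...,1]>-.035)&(P[...,2]>.02)&(P[...,2]<.16)
V,U=np.nonzero(m)
for v in np.unique(V):
    u=U[V==v];q=P[v,u];print(v,u.min(),u.max(),q[:,2].mean().round(4),(q[:,:2].min(0)-tp).round(3),(q[:,:2].max(0)-tp).round(3))
cv2.imwrite("pics/f.png",cv2.resize(im[150:220,250:340],(800,622)[:2],interpolation=cv2.INTER_NEAREST)[:600])
E
```

```text
[ 0.5495566  -0.00816396  0.09269999] [0.61578341 1.01088247 0.16096315]
178 285 285 0.1576 [-0.011 -0.003] [-0.011 -0.003]
179 293 293 0.1592 [ 0.012 -0.001] [ 0.012 -0.001]
180 287 292 0.1565 [-0.004 -0.006] [ 0.012 -0.005]
181 288 293 0.1565 [ 0.003 -0.014] [0.013 0.001]
182 289 292 0.1559 [ 0.009 -0.017] [ 0.012 -0.004]
183 289 292 0.1533 [ 0.01  -0.021] [ 0.011 -0.006]
184 288 293 0.1498 [ 0.009 -0.026] [ 0.011 -0.001]
185 289 292 0.1455 [ 0.007 -0.014] [ 0.012 -0.005]
186 288 293 0.1412 [ 0.005 -0.026] [0.011 0.   ]
187 285 293 0.1366 [-0.008 -0.018] [ 0.011 -0.001]
188 285 293 0.1332 [-0.007 -0.014] [0.01 0.  ]
189 285 293 0.13 [-0.009 -0.014] [0.011 0.001]
190 285 293 0.1273 [-0.007 -0.018] [ 0.011 -0.002]
191 285 293 0.1244 [-0.007 -0.016] [ 0.01 -0.  ]
192 285 293 0.1208 [-0.006 -0.016] [ 0.01 -0.  ]
193 285 294 0.1178 [-0.008 -0.017] [0.011 0.002]
194 286 293 0.1145 [-0.006 -0.015] [ 0.01  -0.001]
195 286 292 0.1097 [-0.007 -0.012] [ 0.009 -0.004]
196 286 291 0.1041 [-0.013 -0.009] [0.008 0.   ]
197 286 293 0.0983 [-0.012 -0.002] [0.009 0.001]
198 288 295 0.0954 [-0.007 -0.001] [0.014 0.001]
199 287 293 0.0904 [-0.011 -0.001] [0.009 0.001]
200 286 294 0.0873 [-0.015 -0.001] [0.01  0.002]
201 287 295 0.0842 [-0.011 -0.002] [0.013 0.002]
202 290 293 0.081 [-0.002  0.001] [0.007 0.002]
216 288 288 0.0295 [-0.011  0.001] [-0.011  0.001]
217 287 291 0.0273 [-0.015 -0.003] [-0.002  0.002]
218 287 294 0.0254 [-0.015 -0.003] [0.007 0.002]
219 285 296 0.025 [-0.016 -0.009] [0.014 0.001]
220 286 296 0.0227 [-0.012 -0.01 ] [ 0.015 -0.   ]
221 287 296 0.0214 [-0.008 -0.011] [ 0.016 -0.002]
222 290 294 0.0209 [ 0.001 -0.011] [ 0.012 -0.008]
```

View pics/f.png

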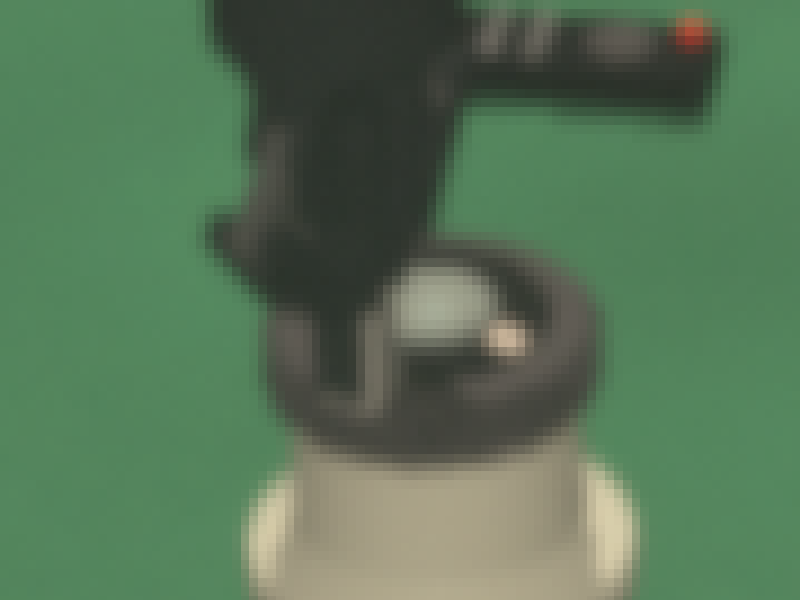

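The tip hangs just above the ring's top face (z about 0.104), over the rim at crop (350,390). So the fingertip stands higher than the stated tool data implies. I'll back straight off and measure the fingertip in free space.

Call:
move_arm --series '[{"x": 0, "y": 0, "z": -3, "wx": 0, "wy": 0, "wz": 0, "jaw": -1}, {"x": 0, "y": 20, "z": -3, "wx": 0, "wy": 0, "wz": 0, "jaw": -1}, {"x": 0, "y": 45, "z": -3, "wx": 0, "wy": 0, "wz": 0, "jaw": -1}, {"x": 0, "y": 60, "z": 0, "wx": 0, "wy": 0, "wz": 0, "jaw": -1}, {"x": 0, "y": 60, "z": 0, "wx": 0, "wy": 0, "wz": 0, "jaw": -1}, {"x": 0, "y": 60, "z": 0, "wx": 0, "wy": 0, "wz": 0, "jaw": -1}]'

```text
t: 4.95
position: [0.5495, -0.0679, 0.0926]
tcp_rot: [[1.0, -0.0, -0.0], [-0.0, -1.0, 0.001], [-0.0, -0.001, -1.0]]
force: [0.4, 0.3, -0.3]
gripper_width: 0.0001
gripper_force: 0.0
```

```bash
python3 - <<'E'
from h import *
s=sense();tp=s["position"];print(tp,s["force"],s["gripper_width"])
for n in("scene","side"):
  im,d,P,c=cloud(n);D=P-tp
  m=(abs(D[...,0])<.06)&(abs(D[...,1])<.06)&(P[...,2]>.03)&(P[...,2]<.2)
  m&=np.hypot(P[...,0]-.548,P[...,1]-.0455)>.058
  V,U=np.nonzero(m)
  for v in np.unique(V):
    u=U[V==v];q=D[v,u];print(n,v,u.min(),u.max(),P[v,u,2].mean().round(4),q[:,:2].min(0).round(3),q[:,:2].max(0).round(3))
E
```

```text
[ 0.54954247 -0.06785826  0.09259877] [ 0.43332901  0.34837048 -0.2856763 ] 0.00011693604194612055
scene 167 290 291 0.1981 [0.008 0.053] [0.011 0.054]
scene 168 287 291 0.196 [0.003 0.046] [0.01  0.055]
scene 169 287 291 0.1937 [0.002 0.048] [0.011 0.055]
scene 170 287 291 0.1925 [0.003 0.044] [0.012 0.051]
scene 171 287 291 0.1899 [0.005 0.041] [0.011 0.053]
scene 172 287 291 0.1885 [0.006 0.038] [0.013 0.053]
scene 173 287 291 0.1842 [0.004 0.043] [0.012 0.051]
scene 174 286 290 0.1859 [0.006 0.017] [0.017 0.046]
scene 175 282 290 0.186 [0.007 0.009] [0.018 0.048]
scene 176 282 290 0.1874 [0.008 0.006] [0.016 0.044]
scene 177 282 290 0.1854 [0.008 0.005] [0.015 0.045]
scene 178 282 289 0.185 [ 0.009 -0.005] [0.017 0.044]
scene 179 281 289 0.1831 [ 0.009 -0.007] [0.017 0.041]
scene 180 277 289 0.1853 [ 0.009 -0.018] [0.018 0.039]
scene 181 276 289 0.1847 [ 0.008 -0.022] [0.019 0.041]
scene 182 275 288 0.1842 [ 0.008 -0.027] [0.017 0.036]
scene 183 271 288 0.1853 [ 0.001 -0.036] [0.016 0.033]
scene 184 270 288 0.1827 [-0.002 -0.041] [0.015 0.033]
scene 185 269 287 0.181 [-0.004 -0.0
[... 1991 characters left out ...]
de 164 328 338 0.1948 [-0.009  0.049] [0.015 0.057]
side 167 338 338 0.1721 [-0.009  0.038] [-0.009  0.038]
side 168 329 338 0.1792 [-0.009  0.035] [0.012 0.055]
side 169 328 338 0.1711 [-0.009  0.03 ] [0.016 0.052]
side 170 329 338 0.1581 [-0.009  0.026] [0.013 0.041]
side 171 330 337 0.1376 [-0.007  0.006] [0.012 0.033]
side 172 330 337 0.1305 [-0.006  0.004] [0.012 0.014]
side 173 330 337 0.129 [-0.007  0.008] [0.012 0.015]
side 174 330 337 0.1248 [-0.007  0.006] [0.012 0.015]
side 175 330 337 0.1205 [-0.007  0.006] [0.012 0.016]
side 176 330 337 0.1172 [-0.007  0.006] [0.012 0.015]
side 177 330 337 0.1131 [-0.007  0.007] [0.012 0.013]
side 178 331 336 0.1054 [-0.004  0.004] [0.009 0.008]
```

Measured shut-finger section: about ±15 mm in y and ±10 mm in x, with its bottom about 12 mm above the reported TCP. So I'll lower the hand 22 mm more, which puts the tip at about 0.083, and feel again.

Call:
move_arm --series '[{"x": 0, "y": 0, "z": 12, "wx": 0, "wy": 0, "wz": 0, "jaw": -1}, {"x": -2, "y": 0, "z": 22, "wx": 0, "wy": 0, "wz": 0, "jaw": -1}, {"x": -2, "y": -20, "z": 22, "wx": 0, "wy": 0, "wz": 0, "jaw": -1}, {"x": -2, "y": -38, "z": 22, "wx": 0, "wy": 0, "wz": 0, "jaw": -1}, {"x": -2, "y": -40, "z": 22, "wx": 0, "wy": 0, "wz": 0, "jaw": -1}, {"x": -2, "y": -40, "z": 22, "wx": 0, "wy": 0, "wz": 0, "jaw": -1}]'

```text
t: 5.65
position: [0.5473, -0.0282, 0.0701]
tcp_rot: [[1.0, 0.001, -0.001], [0.001, -1.0, -0.0], [-0.001, 0.0, -1.0]]
force: [-0.6, -0.1, -0.3]
gripper_width: 0.0
gripper_force: 0.0
```

Call:
move_arm --series '[{"x": 0, "y": -2, "z": 0, "wx": 0, "wy": 0, "wz": 0, "jaw": -1}, {"x": 0, "y": -4, "z": 0, "wx": 0, "wy": 0, "wz": 0, "jaw": -1}, {"x": 0, "y": -4, "z": 0, "wx": 0, "wy": 0, "wz": 0, "jaw": -1}]'

```text
t: 5.95
position: [0.5475, -0.0245, 0.0706]
tcp_rot: [[1.0, -0.0, -0.0], [-0.0, -1.0, 0.0], [-0.0, -0.0, -1.0]]
force: [0.6, -0.8, -0.6]
gripper_width: -0.0002
gripper_force: 0.0
```

Call:
move_arm --series '[{"x": 0, "y": -1, "z": 0, "wx": 0, "wy": 0, "wz": 0, "jaw": -1}, {"x": 0, "y": -2, "z": 0, "wx": 0, "wy": 0, "wz": 0, "jaw": -1}, {"x": 0, "y": -2, "z": 0, "wx": 0, "wy": 0, "wz": 0, "jaw": -1}]'

```text
t: 6.25
position: [0.5476, -0.0226, 0.0707]
tcp_rot: [[1.0, -0.0, 0.0], [-0.0, -1.0, -0.0], [0.0, 0.0, -1.0]]
force: [-0.1, -0.7, -0.3]
gripper_width: 0.0
gripper_force: 0.7
```

Call:
move_arm --series '[{"x": 0, "y": -1, "z": 0, "wx": 0, "wy": 0, "wz": 0, "jaw": -1}, {"x": 0, "y": -2, "z": 0, "wx": 0, "wy": 0, "wz": 0, "jaw": -1}, {"x": 0, "y": -2, "z": 0, "wx": 0, "wy": 0, "wz": 0, "jaw": -1}]'

```text
t: 6.55
position: [0.5475, -0.022, 0.0708]
tcp_rot: [[1.0, -0.001, 0.0], [-0.001, -1.0, -0.002], [0.0, 0.002, -1.0]]
force: [0.4, -9.7, 0.4]
gripper_width: -0.0001
gripper_force: 5.2
```

Call:
move_arm --series '[{"x": 0, "y": -1, "z": 0, "wx": 0, "wy": 0, "wz": 0, "jaw": -1}, {"x": 0, "y": -2, "z": 0, "wx": 0, "wy": 0, "wz": 0, "jaw": -1}, {"x": 0, "y": -2, "z": 0, "wx": 0, "wy": 0, "wz": 0, "jaw": -1}]'

```text
t: 6.85
position: [0.5476, -0.0216, 0.0709]
tcp_rot: [[1.0, -0.003, 0.0], [-0.003, -1.0, -0.004], [0.0, 0.004, -1.0]]
force: [-0.5, -19.1, -0.2]
gripper_width: -0.0002
gripper_force: 9.7
```

Contact is at TCP y ≈ -0.0225 with about 5 N/mm stiffness. That puts the centre at y ≈ 0.046, which matches vision. I'll plan the rolling path as a rounded rectangle round the ring, inset 3 mm.

```bash
cat > path.py <<'E'
import numpy as np
HX,HY,R=.011,.0145,.054
def pose(s,C,Ri):
    # s: ring angle (rad, no slip) from contact at -90deg, x offset 0; returns TCP xy
    segs=[("f",HX/R,-90,(0,1),(1,0))]; 
    out=None; L=2*np.pi+4*(HX+HY)/R; s=s%L
    cx,cy=C; a=-np.pi/2
    def at(phi,ox,oy): return np.array([cx+Ri*np.cos(phi)+ox,cy+Ri*np.sin(phi)+oy])
    if s<HX/R: return at(a,s*R,-HY)
    s-=HX/R
    for k,(sx,sy,ln,dx,dy) in enumerate([(1,-1,2*HY,0,1),(1,1,2*HX,-1,0),(-1,1,2*HY,0,-1),(-1,-1,HX,1,0)]):
        if s<np.pi/2: return at(a+s,sx*HX,sy*HY)
        s-=np.pi/2;a+=np.pi/2
        if s<ln/R: return at(a,sx*HX+dx*s*R,sy*HY+dy*s*R)
        s-=ln/R
    return at(-np.pi/2,0,-HY)
def rows(s0,cmd,C=(.5470,.046),Ri=.051,step=np.radians(15),n=10):
    for i in range(1,n+1):
        p=(pose(s0+i*step,C,Ri)-cmd)*1000; print(round(np.degrees(s0+i*step)),f'x {p[0]:.0f} y {-p[1]:.0f}')
E
python3 -c "
from path import *
r=np.radians
rows(0,np.array([.5475,-.0188]))
for k in range(1,7): print('call',k); rows(r(150*k),pose(r(150*k),(.547,.046),.051))
"
```

```text
15 x 13 y 1
30 x 27 y -2
45 x 39 y -8
60 x 49 y -16
75 x 56 y -27
90 x 60 y -40
105 x 62 y -53
120 x 62 y -68
135 x 61 y -82
150 x 59 y -95
call 1
165 x -6 y -12
180 x -14 y -22
195 x -25 y -30
210 x -38 y -34
225 x -51 y -36
240 x -65 y -36
255 x -79 y -35
270 x -92 y -31
285 x -103 y -24
300 x -112 y -14
call 2
315 x -6 y 12
330 x -9 y 25
345 x -10 y 39
360 x -10 y 53
375 x -9 y 66
390 x -5 y 79
405 x 1 y 91
420 x 11 y 100
435 x 23 y 106
450 x 36 y 109
call 3
465 x 14 y 0
480 x 28 y 0
495 x 41 y -1
510 x 53 y -7
525 x 64 y -15
540 x 72 y -25
555 x 77 y -38
570 x 79 y -51
585 x 79 y -65
600 x 79 y -79
call 4
615 x -2 y -13
630 x -7 y -26
645 x -15 y -36
660 x -25 y -44
675 x -37 y -50
690 x -50 y -52
705 x -65 y -52
720 x -78 y -51
735 x -91 y -48
750 x -103 y -42
call 5
765 x -10 y 9
780 x -17 y 21
795 x -20 y 33
810 x -21 y 47
825 x -21 y 61
840 x -21 y 75
855 x -18 y 88
870 x -12 y 100
885 x -3 y 109
900 x 9 y 117
call 6
915 x 13 y 4
930 x 26 y 5
945 x 40 y 5
960 x 54 y 4
975 x 66 y -1
990 x 77 y -8
1005 x 86 y -18
1020 x 92 y -30
1035 x 94 y -44
1050 x 94 y -57
```

Call:
move_arm --series '[{"x": 13, "y": 1, "z": 0, "wx": 0, "wy": 0, "wz": 0, "jaw": -1}, {"x": 27, "y": -2, "z": 0, "wx": 0, "wy": 0, "wz": 0, "jaw": -1}, {"x": 39, "y": -8, "z": 0, "wx": 0, "wy": 0, "wz": 0, "jaw": -1}, {"x": 49, "y": -16, "z": 0, "wx": 0, "wy": 0, "wz": 0, "jaw": -1}, {"x": 56, "y": -27, "z": 0, "wx": 0, "wy": 0, "wz": 0, "jaw": -1}, {"x": 60, "y": -40, "z": 0, "wx": 0, "wy": 0, "wz": 0, "jaw": -1}, {"x": 62, "y": -53, "z": 0, "wx": 0, "wy": 0, "wz": 0, "jaw": -1}, {"x": 62, "y": -68, "z": 0, "wx": 0, "wy": 0, "wz": 0, "jaw": -1}, {"x": 61, "y": -82, "z": 0, "wx": 0, "wy": 0, "wz": 0, "jaw": -1}, {"x": 59, "y": -95, "z": 0, "wx": 0, "wy": 0, "wz": 0, "jaw": -1}]'

```text
t: 7.85
position: [0.6062, 0.0781, 0.0707]
tcp_rot: [[1.0, 0.001, -0.0], [0.001, -1.0, 0.0], [-0.0, -0.0, -1.0]]
force: [-0.1, 0.0, 0.2]
gripper_width: -0.0001
gripper_force: 0.0
```

```bash
cat >> h.py <<'E'
def dot(C=(.548,.0455),ptr=-12):
    for n,(u0,u1,v0,v1) in dict(scene=(270,330,170,215),side=(300,370,180,240)).items():
        im,d,P,c=cloud(n);I=im.astype(int);h=P[...,2]
        r=np.hypot(P[...,0]-C[0],P[...,1]-C[1])
        red=(I[...,2]>95)&(I[...,2]>1.7*I[...,1])&(I[...,2]>1.7*I[...,0])&(h>.09)&(h<.115)&(r<.06)&(r>.03)
        if red.sum():
            p=P[red].mean(0);print(n,red.sum(),p.round(4),"ring deg mod360",round((np.degrees(np.arctan2(p[1]-C[1],p[0]-C[0]))-ptr)%360,1))
        else: print(n,"no dot")
E
python3 -c "
from h import *
s=sense();print(s['position'],s['force'])
dot()"
```

```text
[0.60617912 0.07814604 0.07071864] [-0.1474699   0.02303673  0.20601828]
scene 18 [0.5902 0.0427 0.1031] ring deg mod360 8.2
side 18 [0.592  0.0394 0.1033] ring deg mod360 4.1
```

The ring turned 94° to about +6° (step 1 done), but contact was lost on the +x side. I'll feel for the +x face.

Call:
move_arm --series '[{"x": 8, "y": 0, "z": 0, "wx": 0, "wy": 0, "wz": 0, "jaw": -1}, {"x": 8, "y": 20, "z": 0, "wx": 0, "wy": 0, "wz": 0, "jaw": -1}, {"x": 8, "y": 32, "z": 0, "wx": 0, "wy": 0, "wz": 0, "jaw": -1}, {"x": 4, "y": 32, "z": 0, "wx": 0, "wy": 0, "wz": 0, "jaw": -1}, {"x": 1, "y": 32, "z": 0, "wx": 0, "wy": 0, "wz": 0, "jaw": -1}, {"x": 1, "y": 32, "z": 0, "wx": 0, "wy": 0, "wz": 0, "jaw": -1}]'

```text
t: 8.55
position: [0.6111, 0.0446, 0.0715]
tcp_rot: [[1.0, -0.0, 0.009], [-0.0, -1.0, 0.0], [0.009, -0.0, -1.0]]
force: [27.6, -0.8, -13.8]
gripper_width: 0.0001
gripper_force: 13.2
```

Call:
move_arm --series '[{"x": -2, "y": 0, "z": 0, "wx": 0, "wy": 0, "wz": 0, "jaw": -1}, {"x": -2, "y": 0, "z": 0, "wx": 0, "wy": 0, "wz": 0, "jaw": -1}]'

```text
t: 8.75
position: [0.611, 0.0447, 0.0717]
tcp_rot: [[1.0, -0.0, 0.013], [-0.0, -1.0, -0.0], [0.013, 0.0, -1.0]]
force: [38.6, -1.6, -19.2]
gripper_width: 0.0001
gripper_force: 19.0
```

Call:
move_arm --series '[{"x": -2, "y": 0, "z": 0, "wx": 0, "wy": 0, "wz": 0, "jaw": -1}, {"x": -2, "y": 0, "z": 0, "wx": 0, "wy": 0, "wz": 0, "jaw": -1}]'

```text
t: 8.95
position: [0.6108, 0.0447, 0.072]
tcp_rot: [[1.0, -0.0, 0.018], [-0.0, -1.0, -0.0], [0.018, 0.0, -1.0]]
force: [49.5, -2.0, -25.8]
gripper_width: 0.0001
gripper_force: 24.9
```

The +x face touches at TCP x ≈ 0.6115, so the centre is x ≈ 0.5465. The finger's corners are evidently cut back, so I'll replan with an elliptical section (11 × 14.5 mm) and a 4 mm inset.

```bash
cat > path2.py <<'E'
import numpy as np
def pose(phi,C=(.5465,.046),Ri=.050,a=.011,b=.0145):
    n=np.array([np.cos(phi),np.sin(phi)]);A=np.array([a*a,b*b])
    return np.array(C)+Ri*n+A*n/np.sqrt((A*n*n).sum())
def rows(f0,f1,cmd,n=10,**k):
    for f in np.linspace(f0,f1,n+1)[1:]:
        p=(pose(np.radians(f),**k)-cmd)*1000;print(round(f),f'x {p[0]:.0f} y {-p[1]:.0f}')
E
python3 -c "
from path2 import *
rows(0,120,np.array([.6032,.0445]))
for k in range(1,4): print(k);rows(120*k,120*k+120,pose(np.radians(120*k)))
"
```

```text
12 x 3 y -16
24 x -2 y -29
36 x -8 y -41
48 x -17 y -51
60 x -27 y -58
72 x -39 y -63
84 x -51 y -66
96 x -63 y -66
108 x -75 y -63
120 x -86 y -58
1
132 x -10 y 7
144 x -19 y 17
156 x -26 y 29
168 x -30 y 42
180 x -32 y 57
192 x -30 y 71
204 x -26 y 84
216 x -19 y 96
228 x -10 y 106
240 x 0 y 113
2
252 x 11 y 5
264 x 23 y 8
276 x 36 y 8
288 x 47 y 5
300 x 59 y 0
312 x 69 y -7
324 x 78 y -17
336 x 85 y -29
348 x 89 y -42
360 x 90 y -57
3
372 x -2 y -14
384 x -6 y -28
396 x -13 y -39
408 x -21 y -49
420 x -32 y -57
432 x -43 y -62
444 x -55 y -64
456 x -67 y -64
468 x -79 y -62
480 x -90 y -57
```

Call:
move_arm --series '[{"x": 3, "y": -16, "z": 0, "wx": 0, "wy": 0, "wz": 0, "jaw": -1}, {"x": -2, "y": -29, "z": 0, "wx": 0, "wy": 0, "wz": 0, "jaw": -1}, {"x": -8, "y": -41, "z": 0, "wx": 0, "wy": 0, "wz": 0, "jaw": -1}, {"x": -17, "y": -51, "z": 0, "wx": 0, "wy": 0, "wz": 0, "jaw": -1}, {"x": -27, "y": -58, "z": 0, "wx": 0, "wy": 0, "wz": 0, "jaw": -1}]'

```text
t: 9.45
position: [0.5765, 0.1045, 0.071]
tcp_rot: [[1.0, 0.001, 0.001], [0.001, -1.0, 0.002], [0.001, -0.002, -1.0]]
force: [1.8, 0.5, 0.1]
gripper_width: -0.0001
gripper_force: 0.8
```

```bash
python3 -c "
from h import *
s=sense();print(s['position'],s['force'])
dot()"
```

```text
[0.57645572 0.1044597  0.07100104] [1.767634   0.53184942 0.06370759]
scene 10 [0.5568 0.0874 0.1035] ring deg mod360 90.2
side 32 [0.5574 0.087  0.1029] ring deg mod360 89.2
```

Rolling works: the dot is now at 90°. I'll carry on a little firmer (Ri 48.5 mm).

```bash
python3 -c "
from path2 import *
k=dict(Ri=.0485)
c=np.array([.5762,.1025])
rows(60,180,c,**k)
for f in (180,300,420): print(f);rows(f,f+120,pose(np.radians(f),**k),**k)
"
```

```text
72 x -12 y -4
84 x -24 y -6
96 x -36 y -6
108 x -47 y -4
120 x -58 y 1
132 x -68 y 8
144 x -77 y 18
156 x -83 y 29
168 x -88 y 43
180 x -89 y 56
180
192 x 1 y 14
204 x 6 y 27
216 x 12 y 39
228 x 21 y 48
240 x 31 y 55
252 x 42 y 60
264 x 54 y 63
276 x 65 y 63
288 x 77 y 60
300 x 88 y 55
300
312 x 10 y -7
324 x 19 y -17
336 x 25 y -28
348 x 29 y -41
360 x 31 y -55
372 x 29 y -69
384 x 25 y -82
396 x 19 y -94
408 x 10 y -103
420 x 0 y -111
420
432 x -11 y -5
444 x -23 y -7
456 x -35 y -7
468 x -46 y -5
480 x -57 y -0
492 x -67 y 7
504 x -76 y 17
516 x -82 y 28
528 x -87 y 41
540 x -88 y 55
```

Call:
move_arm --series '[{"x": -12, "y": -4, "z": 0, "wx": 0, "wy": 0, "wz": 0, "jaw": -1}, {"x": -24, "y": -6, "z": 0, "wx": 0, "wy": 0, "wz": 0, "jaw": -1}, {"x": -36, "y": -6, "z": 0, "wx": 0, "wy": 0, "wz": 0, "jaw": -1}, {"x": -47, "y": -4, "z": 0, "wx": 0, "wy": 0, "wz": 0, "jaw": -1}, {"x": -58, "y": 1, "z": 0, "wx": 0, "wy": 0, "wz": 0, "jaw": -1}, {"x": -68, "y": 8, "z": 0, "wx": 0, "wy": 0, "wz": 0, "jaw": -1}, {"x": -77, "y": 18, "z": 0, "wx": 0, "wy": 0, "wz": 0, "jaw": -1}, {"x": -83, "y": 29, "z": 0, "wx": 0, "wy": 0, "wz": 0, "jaw": -1}, {"x": -88, "y": 43, "z": 0, "wx": 0, "wy": 0, "wz": 0, "jaw": -1}, {"x": -89, "y": 56, "z": 0, "wx": 0, "wy": 0, "wz": 0, "jaw": -1}]'

```text
t: 10.55
position: [0.4823, 0.0467, 0.0702]
tcp_rot: [[1.0, 0.001, -0.011], [0.001, -1.0, 0.001], [-0.011, -0.001, -1.0]]
force: [-26.9, 2.4, 11.1]
gripper_width: 0.0
gripper_force: 12.7
```

```bash
python3 -c "
from h import *
s=sense();print(s['position'],s['force'])
dot()"
```

```text
[0.48234237 0.0466713  0.07017885] [-26.9471352    2.41470303  11.10077152]
scene 9 [0.5096 0.0196 0.1031] ring deg mod360 226.0
side 15 [0.5159 0.0157 0.1039] ring deg mod360 234.9
```

Call:
move_arm --series '[{"x": 1, "y": 14, "z": 0, "wx": 0, "wy": 0, "wz": 0, "jaw": -1}, {"x": 6, "y": 27, "z": 0, "wx": 0, "wy": 0, "wz": 0, "jaw": -1}, {"x": 12, "y": 39, "z": 0, "wx": 0, "wy": 0, "wz": 0, "jaw": -1}, {"x": 21, "y": 48, "z": 0, "wx": 0, "wy": 0, "wz": 0, "jaw": -1}, {"x": 31, "y": 55, "z": 0, "wx": 0, "wy": 0, "wz": 0, "jaw": -1}, {"x": 42, "y": 60, "z": 0, "wx": 0, "wy": 0, "wz": 0, "jaw": -1}, {"x": 54, "y": 63, "z": 0, "wx": 0, "wy": 0, "wz": 0, "jaw": -1}, {"x": 65, "y": 63, "z": 0, "wx": 0, "wy": 0, "wz": 0, "jaw": -1}, {"x": 77, "y": 60, "z": 0, "wx": 0, "wy": 0, "wz": 0, "jaw": -1}, {"x": 88, "y": 55, "z": 0, "wx": 0, "wy": 0, "wz": 0, "jaw": -1}]'

```text
t: 11.65
position: [0.5771, -0.0132, 0.0708]
tcp_rot: [[1.0, -0.004, 0.002], [-0.004, -1.0, -0.005], [0.002, 0.005, -1.0]]
force: [8.7, -18.4, -5.8]
gripper_width: 0.0001
gripper_force: 11.0
```

```bash
python3 -c "
from h import *
s=sense();print(s['position'],s['force'])
dot()"
```

```text
[ 0.57708574 -0.01320846  0.07082108] [  8.70818063 -18.428194    -5.83899236]
scene 17 [0.5885 0.0513 0.1033] ring deg mod360 20.1
side 27 [0.5934 0.0486 0.1029] ring deg mod360 15.9
```

One turn is counted (ring about 378°). Continuing.

Call:
move_arm --series '[{"x": 10, "y": -7, "z": 0, "wx": 0, "wy": 0, "wz": 0, "jaw": -1}, {"x": 19, "y": -17, "z": 0, "wx": 0, "wy": 0, "wz": 0, "jaw": -1}, {"x": 25, "y": -28, "z": 0, "wx": 0, "wy": 0, "wz": 0, "jaw": -1}, {"x": 29, "y": -41, "z": 0, "wx": 0, "wy": 0, "wz": 0, "jaw": -1}, {"x": 31, "y": -55, "z": 0, "wx": 0, "wy": 0, "wz": 0, "jaw": -1}, {"x": 29, "y": -69, "z": 0, "wx": 0, "wy": 0, "wz": 0, "jaw": -1}, {"x": 25, "y": -82, "z": 0, "wx": 0, "wy": 0, "wz": 0, "jaw": -1}, {"x": 19, "y": -94, "z": 0, "wx": 0, "wy": 0, "wz": 0, "jaw": -1}, {"x": 10, "y": -103, "z": 0, "wx": 0, "wy": 0, "wz": 0, "jaw": -1}, {"x": 0, "y": -111, "z": 0, "wx": 0, "wy": 0, "wz": 0, "jaw": -1}]'

```text
t: 12.75
position: [0.5767, 0.1039, 0.0711]
tcp_rot: [[1.0, 0.001, 0.003], [0.001, -1.0, 0.002], [0.003, -0.002, -1.0]]
force: [4.0, 4.8, 0.0]
gripper_width: -0.0
gripper_force: 2.4
```

```bash
python3 -c "
from h import *
s=sense();print(s['position'],s['force'])
dot()"
```

```text
[0.57665065 0.10393422 0.07113967] [4.0077691  4.75867398 0.04578245]
scene 10 [0.5072 0.0602 0.1046] ring deg mod360 172.2
side 29 [0.5075 0.0598 0.1034] ring deg mod360 172.5
```

Ring is at about 532°, so 188° to go.

Call:
move_arm --series '[{"x": -11, "y": -5, "z": 0, "wx": 0, "wy": 0, "wz": 0, "jaw": -1}, {"x": -23, "y": -7, "z": 0, "wx": 0, "wy": 0, "wz": 0, "jaw": -1}, {"x": -35, "y": -7, "z": 0, "wx": 0, "wy": 0, "wz": 0, "jaw": -1}, {"x": -46, "y": -5, "z": 0, "wx": 0, "wy": 0, "wz": 0, "jaw": -1}, {"x": -57, "y": 0, "z": 0, "wx": 0, "wy": 0, "wz": 0, "jaw": -1}, {"x": -67, "y": 7, "z": 0, "wx": 0, "wy": 0, "wz": 0, "jaw": -1}, {"x": -76, "y": 17, "z": 0, "wx": 0, "wy": 0, "wz": 0, "jaw": -1}, {"x": -82, "y": 28, "z": 0, "wx": 0, "wy": 0, "wz": 0, "jaw": -1}, {"x": -87, "y": 41, "z": 0, "wx": 0, "wy": 0, "wz": 0, "jaw": -1}, {"x": -88, "y": 55, "z": 0, "wx": 0, "wy": 0, "wz": 0, "jaw": -1}]'

```text
t: 13.85
position: [0.4825, 0.048, 0.0702]
tcp_rot: [[1.0, 0.001, -0.011], [0.001, -1.0, 0.001], [-0.011, -0.001, -1.0]]
force: [-27.1, 3.6, 13.4]
gripper_width: 0.0001
gripper_force: 13.1
```

```bash
python3 -c "
from h import *
s=sense();print(s['position'],s['force'])
dot()"
```

```text
[0.48246167 0.047957   0.07021108] [-27.0564277    3.64551793  13.39088333]
scene 20 [0.5634 0.0086 0.103 ] ring deg mod360 304.7
side 19 [0.5705 0.007  0.1038] ring deg mod360 312.3
```

Ring is at about 668°. About 50 mm more rim travel, done gently, then a check.

Call:
move_arm --series '[{"x": 0, "y": 7, "z": 0, "wx": 0, "wy": 0, "wz": 0, "jaw": -1}, {"x": 1, "y": 14, "z": 0, "wx": 0, "wy": 0, "wz": 0, "jaw": -1}, {"x": 3, "y": 21, "z": 0, "wx": 0, "wy": 0, "wz": 0, "jaw": -1}, {"x": 6, "y": 27, "z": 0, "wx": 0, "wy": 0, "wz": 0, "jaw": -1}, {"x": 9, "y": 33, "z": 0, "wx": 0, "wy": 0, "wz": 0, "jaw": -1}, {"x": 12, "y": 39, "z": 0, "wx": 0, "wy": 0, "wz": 0, "jaw": -1}, {"x": 16, "y": 43, "z": 0, "wx": 0, "wy": 0, "wz": 0, "jaw": -1}, {"x": 16, "y": 43, "z": 0, "wx": 0, "wy": 0, "wz": 0, "jaw": -1}]'

```text
t: 14.75
position: [0.5, 0.0009, 0.0701]
tcp_rot: [[1.0, -0.004, -0.009], [-0.004, -1.0, -0.003], [-0.009, 0.003, -1.0]]
force: [-20.4, -17.4, 2.0]
gripper_width: 0.0003
gripper_force: 12.0
```

```bash
python3 -c "
from h import *
s=sense();print(s['position'],s['force'])
dot()"
```

```text
[0.49998381 0.00088942 0.070051  ] [-20.42849863 -17.39421903   1.95339468]
scene 17 [0.589  0.0425 0.1027] ring deg mod360 7.9
side 21 [0.5934 0.0382 0.1027] ring deg mod360 2.9
```

The dot is at about +5°. Backing off radially, then up.

Call:
move_arm --series '[{"x": -6, "y": 6, "z": 0, "wx": 0, "wy": 0, "wz": 0, "jaw": -1}, {"x": -16, "y": 16, "z": 0, "wx": 0, "wy": 0, "wz": 0, "jaw": -1}, {"x": -30, "y": 30, "z": 0, "wx": 0, "wy": 0, "wz": 0, "jaw": -1}, {"x": -40, "y": 45, "z": -10, "wx": 0, "wy": 0, "wz": 0, "jaw": -1}, {"x": -45, "y": 60, "z": -40, "wx": 0, "wy": 0, "wz": 0, "jaw": -1}, {"x": -45, "y": 70, "z": -75, "wx": 0, "wy": 0, "wz": 0, "jaw": -1}, {"x": -45, "y": 80, "z": -110, "wx": 0, "wy": 0, "wz": 0, "jaw": -1}, {"x": -45, "y": 80, "z": -130, "wx": 0, "wy": 0, "wz": 0, "jaw": -1}, {"x": -45, "y": 80, "z": -130, "wx": 0, "wy": 0, "wz": 0, "jaw": -1}, {"x": -45, "y": 80, "z": -130, "wx": 0, "wy": 0, "wz": 0, "jaw": -1}]'

```text
t: 15.85
position: [0.4586, -0.0756, 0.2007]
tcp_rot: [[1.0, -0.0, 0.0], [-0.0, -1.0, 0.0], [0.0, -0.0, -1.0]]
force: [-0.3, -0.6, -0.5]
gripper_width: -0.0002
gripper_force: 0.0
```

```bash
python3 -c "
from h import *
s=sense();print(s['position'],s['force'])
dot()
a=grab_frame('scene')[0][160:235,255:345];b=grab_frame('side')[0][180:255,290:380]
cv2.imwrite('pics/g.png',cv2.resize(np.hstack([a,b]),(800,333),interpolation=cv2.INTER_CUBIC))"
```

```text
[ 0.45857976 -0.0755646   0.20065134] [-0.2791617  -0.58128835 -0.46130871]
scene 16 [0.5892 0.0415 0.1031] ring deg mod360 6.4
side 21 [0.5934 0.0384 0.1029] ring deg mod360 3.1
```

View pics/g.png

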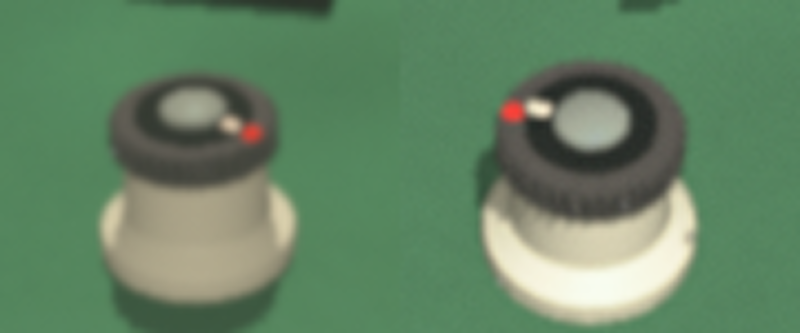

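The red dot, at left-crop (252,132) and right-crop (513,112), lies in line with the white pointer at (231,124) and (539,108). The hand is clear, so I'm handing in.

```bash
python3 -c "
from h import *
print(close_job())"
```

```text
the job is handed in; nothing more can be done
None
```

I rolled the ring anticlockwise to the pointer and then two more full turns. By the cameras the dot stopped about 5° past the pointer (limit 20°), with the hand clear; the job is handed in, but no verdict came back.

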